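# Clear the press weight and set the ornament blank under the drill

## Task

The brass weight that pressed the glued purple ornament blank is still standing on it, covering the red dot and too tall to go under the drill: take it off and set it down, not drop it, upright and wholly on the round green felt pad. Then slide the wooden sled by its handle fin, flat on the table and without lifting it, until the drill bit's tip stands over the red dot, and let go. Do not knock the drill, and leave the other things on the table where they are.

Things in the scene. Friction and masses are not known exactly. Their poses are not given: they have to be found in the camera images.
- weight: brass press weight, a turned piece 72 mm tall: round foot 48 mm across up to 36 mm, a 20 mm neck, and a round grip knob 28 mm across from 50 to 72 mm above its underside; about 0.55 kg. Origin: centre of its underside; z up. It starts standing on the purple disc of the sled, hiding the red dot
- sled: loose light-wood sled, a flat board 220 x 84 x 14 mm lying on the table, about 0.35 kg. Origin: centre of its underside; x along its length, away from the handle towards the disc; z up. A purple ornament disc (72 mm across, 5 mm thick) is glued on top at x = +65 mm, so that its top is 19 mm above the table; a darker wooden handle fin stands at x = -80 mm
- sled_handle (a point): middle of the upper part of the sled's handle fin, 45 mm above the sled's underside; the fin is 60 mm long (sled x), 20 mm thick (sled y), and its top is 59 mm above the sled's underside. Axes as the sled's
- dot (a point): centre of the red dot (12 mm across) painted on top of the purple disc, at x = +78, y = +10, z = +19 mm in the sled's frame; out of sight under the weight at the start
- drill: fixed green bench drill, 0.30 m tall. Origin: on the table straight below the bit. Its chuck nose (52 mm across, underside 115 mm above the table; chuck 32 mm across, from 78 mm up) hangs over the origin; the head (56 mm wide, 135 to 210 mm up) runs from there along its +y to a steel column 195 mm away on a 110 x 90 mm foot plate. z up
- bit_tip (a point): point of the drill bit (6 mm thick), 40 mm above the table, pointing down
- pad: round green felt pad, 110 mm across, 4 mm thick, fixed to the table, the weight's place. Origin: centre of its underside. It lies to the left or to the right, changing places with the cork pad
- gluepot: bystander: glue jar 54 mm across, 65 mm tall, standing on a round cork pad; origin at its underside
- brush: bystander: brush lying on the table, origin about its middle
- spatula: bystander: wooden glue spatula 210 mm long, 30 mm wide, 8 mm thick, lying beyond the sled; origin near its middle
- tape: bystander: roll of tan tape, 90 mm across, 24 mm tall, origin at its underside
- mug: bystander: blue mug 76 mm across, 85 mm tall, origin at its underside
- tin: bystander: small tin 60 mm across, 80 mm tall, origin at its underside
There are look-alikes about, which are no part of the job. What is shaped like the sled but turquoise is not meant.

How it is judged:
On the way, in this order (a step that is already met when the one before it is completed fails the run):
1. the weight stands upright and released on the green pad (horizontal distance between weight and pad below 0.031 m and height (world z) of weight below 0.009 m and angle between weight's own z axis and vertical below 0.1 rad and contact force between the fingers and weight below 0.1 N), for 0.2 s.
2. the sled has been slid until the red dot lies under the bit's tip (horizontal distance between dot and bit_tip below 0.006 m and height (world z) of sled below 0.003 m and linear speed of sled below 0.01 m/s), for 0.2 s.
At the end, for the whole second after the job is handed in: The brass weight stands upright (within 0.1 rad), at rest and released, wholly on the green pad (its centre within 31 mm of the pad's); the sled lies flat on the table, at rest and released, with the centre of its red dot within 6 mm, measured level, of the point below the bit's tip (all of step 1 and all of step 2 and linear speed of weight below 0.01 m/s and contact force between the fingers and sled below 0.1 N); the robot touches nothing.
It fails at once if the weight is dropped or thrown (moves faster than 0.5 m/s out of the fingers) (contact force between the fingers and weight below 0.1 N and linear speed of weight above 0.5 m/s).
It fails at once if the weight is tipped over (more than 0.6 rad) (angle between weight's own z axis and vertical above 0.6 rad).
It fails at once if the sled is lifted (more than 15 mm) or tilted (more than 0.15 rad) (height (world z) of sled above 0.015 m or angle between sled's own z axis and vertical above 0.15 rad).
It fails at once if the drill is knocked (more than 8 N) (contact force between drill and anything else above 8 N).
It fails at once if a bystander is moved more than 30 mm (distance of any of gluepot, brush, spatula, tape, mug, tin from where it was at the start of the episode above 0.03 m).
It also fails if it takes over 58 s, if anything falls off the work surface, if the arm or the gripper's body presses on something with over 40 N, if the wrist force passes 120 N, or if a joint passes its speed limit or range.

## Robot

A 6-joint arm with a two-finger parallel gripper is mounted at the origin on the work surface. World frame = base frame: x ahead of the robot, y to its left, z up, the work surface at z = 0. Lengths are in m, angles in rad, forces in N, time in s.
With the tool pointing down it reaches from about 0.25 to 0.775 m from the base axis. Payload 8.9 kg.
Tool frame: the origin (TCP) lies midway between the tips of the shut fingers; the grasp point (between the pads) lies 19 mm behind it (env.grasp_offset is the distance from the TCP to the grasp point, in m); z points along the fingers, y is the direction in which the jaws open and shut (so a half turn about z gives the same grasp; the last joint's range is limited). The gripper opens to 85 mm and grips with 20 to 120 N. Pads are 22 mm wide; open, the fingers measure 114 mm over their backs; the gripper's body (76 mm by 85 mm) begins 54 mm behind the grasp point. The pads swing forward as they close: fully open they stand 13 mm farther back than shut.
Start: joints at [1.083, 0.291, -0.153, 1.127, 0, 1.431], TCP at [0.179, 0.493, 0.202] pointing down, gripper open.
Joint ranges: [-2.52, 2.52], [-0.91, 1.74], [-1.3, 1.37], [-1.96, 2.02], [-1.52, 1.47], [-3.14, 3.14]. Speed limits (rad/s): [2.22, 2.22, 2.79, 3.14, 3.14, 3.14].

## Interface

Orientations are given as a unit quaternion [w, x, y, z].
In Python, from cell import env gives the robot as it stands. Calls block until the motion is done:
- env.move_pose(position, orientation): joint-space move of the TCP to a pose.
- env.line_to(position, speed=0.15, ori=None, max_force=None): straight line of the TCP; ori=None keeps the orientation; speed is the mean speed in m/s. With max_force (N) it stops when the force on the tool has changed by that much, and returns True; else False.
- env.set_joints(angles): joint-space move.
- env.gripper_to(opening): finger opening in m; the grip force is fixed at half the most; returns when the fingers have stopped.
- env.dwell(seconds).
- env.inverse_kinematics(position, orientation): joint angles nearest the present ones, or None.
- env.state(): the state.
- env.grab_frame(name): name is "side" or "top"; returns a dict with "image" (400x640x3 uint8, blue, green, red), "range_z" (400x640 float32, m along the optical axis (not along the pixel's ray), 0 where there is no reading), "K" (3x3 intrinsics, pixels), "k1" (the pictures are not rectified: a ray, as slopes to the right and down, at radius r is drawn at 1 + k1 r^2 times it, then the intrinsics apply), "eye" and "orientation" of the camera in the world. Camera axes: x right, y down, z forward; pixel columns grow to the right and rows downward; lengths in m; the calibration is good to about 2 mm. A picture is of the moment at which its call begins.
A pose or a line that the arm cannot do raises env.MotionError and nothing moves.
- env.job_done(): hands the job in, once; it reports no verdict.
Trained networks look in a picture, given as the dict that the camera call returned (one of the last four; its "shot" number tells which), for a name from the list of things; names that differ only in an ending like _2 or _b are one class to them, and where a whole thing is asked for, a point or a joint stands for the part that bears it (a point fixed in the world has none). Each returns a list of dicts, best first, with "confidence" (0 to 1); they miss things now and then, are a little off and sometimes report something else, mostly with a low value. They report only what shows in the picture. A call takes as long as a camera call. They do not tell look-alikes from the thing itself.
- env.look_for(query, picture): "centre" ([x, y, z] in m, in world coordinates, good to about 4 mm: the middle of the surface that is visible of it).
- env.mark_of(query, picture): "centre" ([x, y, z] in m, in world coordinates, good to about 4 mm: a listed point, or the origin of a listed thing).
The state is a dict: "t": time; "q": joint angles; "joint_vel": joint speeds; "joint_efforts": joint torques, N m; "tcp_pos": TCP position; "orientation": TCP orientation; "ft_force": force on the tool from outside, world axes, zero at the start; "ft_torque": the same for the moment, N m; "gripper_width": finger opening in m.
Only numpy, scipy, OpenCV 4.12 (cv2) and the standard library are available. Lean on these libraries where they do the work, as an engineer would, in place of code of your own. Each camera call takes 0.05 s, during which the arm holds its last target. There are 200 camera calls.

## Working session

There is one attempt and no reset: what is moved stays moved. The work goes in short steps, each a Python script; the robot and the scene stay as the last script left them, time stands still between calls to the robot, and variables do not carry over. Pictures are saved under pics/ and viewed, on a budget of 10 in all, crops included, one or two more only if the job needs it, and the job is handed in when it is done.

```bash
ls; mkdir -p pics; cat > h.py <<'E'
import numpy as np, cv2
from scipy.spatial.transform import Rotation as R
from cell import env
def Rm(f):
    q=np.array(f["orientation"]); return R.from_quat(q[[1,2,3,0]]).as_matrix()
def cloud(f):
    """world xyz for every pixel"""
    K=np.array(f["K"]);h,w=f["range_z"].shape
    u,v=np.meshgrid(np.arange(w),np.arange(h))
    p=np.stack([u,v],-1).reshape(-1,1,2).astype(np.float64)
    n=cv2.undistortPoints(p,K,np.array([f["k1"],0,0,0.])).reshape(h,w,2)
    z=f["range_z"].astype(float)
    c=np.dstack([n*z[...,None],z]); W=c@Rm(f).T+np.array(f["eye"])
    W[z<=0]=np.nan
    return W
def pix(f,P):
    M=Rm(f).T; t=-M@np.array(f["eye"])
    return cv2.projectPoints(np.atleast_2d(np.array(P,float)),cv2.Rodrigues(M)[0],t,np.array(f["K"]),np.array([f["k1"],0,0,0.]))[0].reshape(-1,2)
def down(yaw):
    """tool down, jaw (tool y) axis at angle yaw+... : tool x at yaw, y = yaw-90deg"""
    q=(R.from_euler('z',yaw)*R.from_euler('x',np.pi)).as_quat(); return list(q[[3,0,1,2]])
E
python3 - <<'E'
from h import *
s=env.state();print(s["t"],s["orientation"],env.grasp_offset)
for n in ["top","side"]:
    f=env.grab_frame(n);cv2.imwrite(f"pics/{n}0.png",f["image"]);np.savez(f"{n}0.npz",**{k:f[k] for k in f})
    print(n,f["eye"],np.round(f["K"],1).tolist(),f["k1"],f.keys())
    for q in ["weight","sled","sled_handle","drill","bit_tip","pad","gluepot","brush","spatula","tape","mug","tin"]:
        for d in env.mark_of(q,f)[:3]:
            print(q,np.round(d["centre"],3),round(d["confidence"],2),pix(f,d["centre"]).round()[0])
E
```

```text
pics
0.0 [-1.85170862e-04  1.73525903e-01  9.84829088e-01 -6.27598264e-04] 0.0187
top [ 0.41593169 -0.02727842  1.42401184] [[492.0, 0.0, 319.3], [0.0, 492.0, 208.6], [0.0, 0.0, 1.0]] -0.14128839423043332 dict_keys(['image', 'range_z', 'K', 'k1', 'eye', 'orientation', 'shot'])
weight [ 0.584 -0.2    0.018] 0.73 [378. 182.]
sled [ 0.521 -0.197 -0.001] 0.92 [376. 205.]
sled [ 0.23  -0.275 -0.003] 0.6 [400. 305.]
sled_handle [ 0.446 -0.186  0.048] 0.67 [374. 230.]
sled_handle [ 0.287 -0.23   0.043] 0.58 [388. 287.]
drill [0.635 0.082 0.001] 0.7 [281. 163.]
pad [0.438 0.313 0.004] 0.95 [200. 229.]
gluepot [ 0.441 -0.388  0.003] 0.76 [441. 234.]
brush [ 0.659 -0.378  0.   ] 0.75 [437. 159.]
spatula [ 0.757 -0.079 -0.003] 0.83 [337. 124.]
tape [0.777 0.069 0.   ] 0.74 [287. 116.]
mug [ 0.358  0.443 -0.002] 0.73 [156. 255.]
tin [ 0.362 -0.481 -0.003] 0.58 [471. 261.]
side [1.38675114 0.67508146 0.83889566] [[443.1, 0.0, 323.2], [0.0, 443.1, 196.7], [0.0, 0.0, 1.0]] -0.06090720845283648 dict_keys(['image', 'range_z', 'K', 'k1', 'eye', 'orientation', 'shot'])
weight [ 0.586 -0.196  0.022] 0.84 [266. 209.]
sled [ 0.224 -0.272  0.001] 0.71 [317. 163.]
sled [ 0.52  -0.192  0.   ] 0.62 [281. 205.]
sled_handle [ 0.29  -0.233  0.044] 0.8 [314. 163.]
sled_handle [ 0.436 -0.189  0.049] 0.71 [297. 183.]
drill [ 0.634  0.079 -0.001] 0.69 [325. 256.]
bit_tip [0.631 0.082 0.037] 0.69 [326. 245.]
bit_tip [ 0.632  0.081 -0.   ] 0.3 [326. 256.]
pad [0.436 0.31  0.001] 0.69 [430. 250.]
gluepot [ 0.602 -0.186  0.017] 0.61 [265. 214.]
gluepot [ 0.442 -0.386 -0.002] 0.57 [257. 179.]
gluepot [0.631 0.085 0.038] 0.51 [327. 246.]
brush [ 0.664 -0.375 -0.002] 0.78 [212. 208.]
brush [ 0.438 -0.188  0.049] 0.46 [297. 183.]
spatula [ 0.759 -0.079  0.003] 0.85 [255. 256.]
tape [ 0.781  0.071 -0.   ] 0.96 [289. 284.]
mug [ 0.365  0.441 -0.004] 0.9 [483. 255.]
mug [0.438 0.312 0.003] 0.16 [431. 250.]
```

```bash
python3 - <<'E'
import cv2
t=cv2.imread("pics/top0.png");s=cv2.imread("pics/side0.png")
cv2.imwrite("pics/t1.png",cv2.resize(t[90:330,130:490],(800,533),interpolation=cv2.INTER_CUBIC))
cv2.imwrite("pics/s1.png",cv2.resize(s[120:320,190:500],(800,516),interpolation=cv2.INTER_CUBIC))
E
```

```text
(no output)
```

View pics/t1.png

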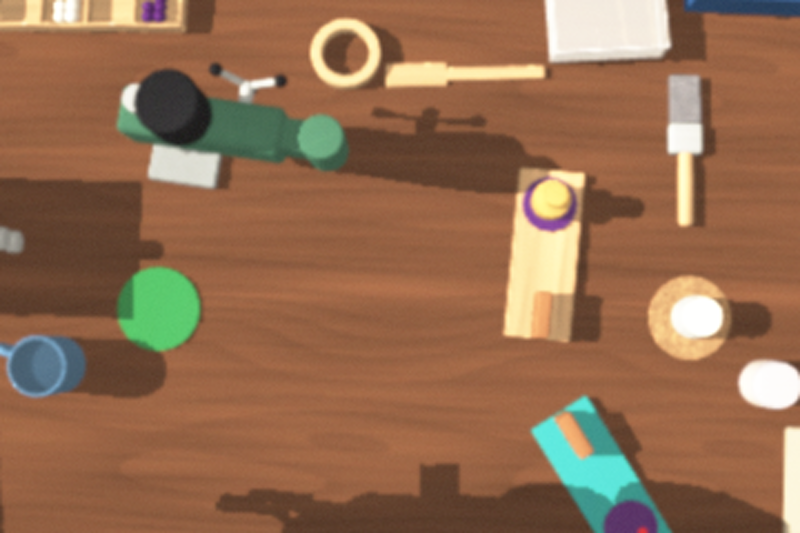

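View pics/s1.png

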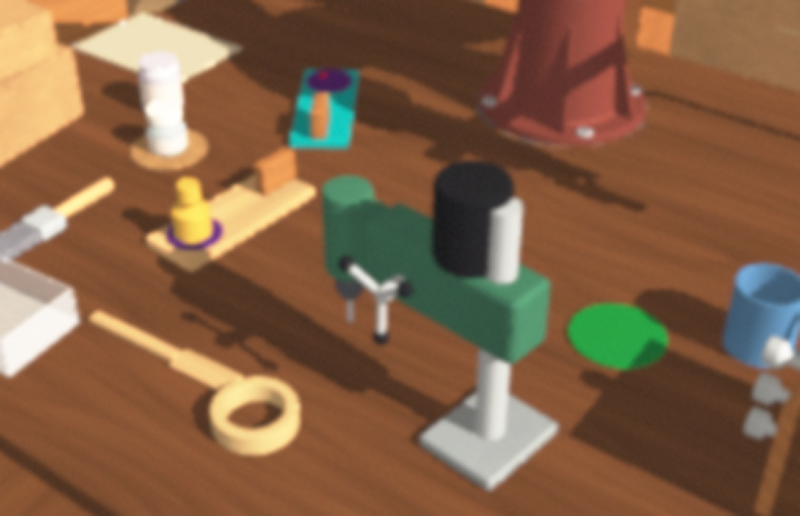

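Top crop: the wooden sled is at (548,255), with the brass weight on its purple disc at (550,200), the fin at (542,315) and the green pad at (158,308). The cork pad with the glue jar is at (690,317). The one look-alike is the turquoise sled at (600,470), with its red dot showing at (642,530). My target is the light-wood sled with the weight. In the side crop the bit points down at (350,310).

```bash
cat >> h.py <<'E'
def sled_pose(f,near,r=.2):
    """light-wood board top (z~14mm) near a point -> fitted rectangle centre, yaw"""
    W=cloud(f); z=W[...,2]; hsv=cv2.cvtColor(f["image"],cv2.COLOR_BGR2HSV)
    m=(np.hypot(W[...,0]-near[0],W[...,1]-near[1])<r)&(z>.007)&(z<.022)&(hsv[...,2]>60)
    m=cv2.morphologyEx(m.astype(np.uint8),cv2.MORPH_OPEN,np.ones((3,3)))
    n,l,st,_=cv2.connectedComponentsWithStats(m); k=1+np.argmax(st[1:,4])
    P=W[l==k][:,:2]; (c,wh,a)=cv2.minAreaRect((P*1000).astype(np.float32))
    return np.array(c)/1000,wh,a,P
E
python3 - <<'E'
from h import *
F={n:dict(np.load(f"{n}0.npz")) for n in ["top","side"]}
for n,f in F.items():
    W=cloud(f);X,Y,Z=W[...,0],W[...,1],W[...,2];hsv=cv2.cvtColor(f["image"],cv2.COLOR_BGR2HSV)
    print(n,"sled",sled_pose(f,(.52,-.195),.14)[:3])
    m=(np.hypot(X-.52,Y+.195)<.14)&(Z>.03)&(X<.5); P=W[m]
    print(" fin",m.sum(),np.nanmin(P,0).round(4),np.nanmax(P,0).round(4),cv2.minAreaRect((P[:,:2]*1000).astype(np.float32)))
    m=(np.hypot(X-.585,Y+.197)<.05)&(Z>.075); P=W[m]
    print(" knob",m.sum(),np.nanmin(P,0).round(4),np.nanmax(P,0).round(4),np.nanmean(P,0).round(4))
    m=(hsv[...,0]>50)&(hsv[...,0]<75)&(hsv[...,1]>150)&(np.hypot(X-.437,Y-.312)<.08)&(Z<.02); P=W[m]
    c,r=cv2.minEnclosingCircle((P[:,:2]*1000).astype(np.float32));print(" pad",c,r,np.median(P[:,2]))
    for lo,hi in [(.035,.075),(.08,.112),(.118,.134),(.14,.3)]:
        m=(np.hypot(X-.632,Y-.082)<.045)&(Z>lo)&(Z<hi);P=W[m]
        if m.sum(): print(" drill",lo,m.sum(),np.nanmin(P,0).round(3),np.nanmax(P,0).round(3),np.nanmean(P,0).round(3))
    m=(Z>.14)&(Z<.31)&(np.hypot(X-.632,Y-.082)<.3)&(Y<.5);P=W[m];print(" head",np.nanmin(P,0).round(3),np.nanmax(P,0).round(3),cv2.minAreaRect((P[:,:2]*1000).astype(np.float32)))
    m=(Z>.003)&(Z<.03)&(np.hypot(X-.66,Y-.27)<.09)&(hsv[...,1]<60);P=W[m]
    if m.sum()>3: print(" foot",m.sum(),np.nanmean(P,0).round(3))
s=F["side"]["image"];cv2.imwrite("pics/bit.png",cv2.resize(s[205:275,280:370],(720,560),interpolation=cv2.INTER_NEAREST))
print(pix(F["side"],[[.632,.082,.04],[.632,.082,.078]]))
t=F["top"]["image"];cv2.imwrite("pics/sledc.png",cv2.resize(t[160:250,345:405],(533,800)[:1]+(600,),interpolation=cv2.INTER_CUBIC))
E
```

```text
top sled (array([ 0.52258002, -0.1931537 ]), (84.84583282470703, 220.85665893554688), 85.687255859375)
 fin 168 [ 0.4126 -0.198   0.0325] [ 0.4717 -0.1752  0.0657] ((442.3812255859375, -187.0393829345703), (20.756677627563477, 59.79376983642578), 85.1629638671875)
 knob 87 [ 0.5768 -0.2111  0.0758] [ 0.6024 -0.1831  0.0944] [ 0.5895 -0.1965  0.0884]
 pad (0.0, 0.0) 0.0 nan
 drill 0.118 19 [0.608 0.059 0.121] [0.64  0.097 0.134] [0.616 0.073 0.127]
 drill 0.14 538 [0.608 0.058 0.141] [0.66  0.126 0.219] [0.631 0.09  0.203]
 head [0.608 0.058 0.141] [0.72  0.318 0.301] ((665.9037475585938, 186.54888916015625), (259.9267578125, 104.27582550048828), 86.46034240722656)
 foot 450 [0.626 0.281 0.012]
side sled (array([ 0.52339331, -0.19518982]), (90.17169952392578, 223.63095092773438), 86.03849029541016)
 fin 163 [ 0.4113 -0.1991  0.0302] [ 0.476  -0.1753  0.0647] ((443.5482482910156, -186.8489227294922), (22.177793502807617, 64.94139099121094), 87.33136749267578)
 knob 71 [ 0.5763 -0.2125  0.0756] [ 0.6039 -0.1844  0.0944] [ 0.5931 -0.1954  0.0872]
 pad (441.3773193359375, 307.4493103027344) 53.917842864990234 0.004251341791431884
 drill 0.035 17 [0.631 0.08  0.042] [0.637 0.085 0.075] [0.634 0.082 0.06 ]
 drill 0.08 66 [0.625 0.073 0.082] [0.651 0.097 0.109] [0.643 0.088 0.097]
 drill 0.118 47 [0.643 0.066 0.119] [0.661 0.105 0.133] [0.655 0.086 0.126]
 drill 0.14 578 [0.609 0.058 0.14 ] [0.662 0.124 0.22 ] [0.647 0.092 0.194]
 head [0.609 0.058 0.14 ] [0.721 0.318 0.299] ((667.9176635742188, 185.5343475341797), (260.498291015625, 102.56759643554688), 85.51145935058594)
 foot 995 [0.672 0.28  0.013]
[[326.11484692 244.80127303]
 [325.85748171 234.15735377]]
  return _methods._mean(a, axis=axis, dtype=dtype,
  ret = ret.dtype.type(ret / rcount)
```

View pics/bit.png

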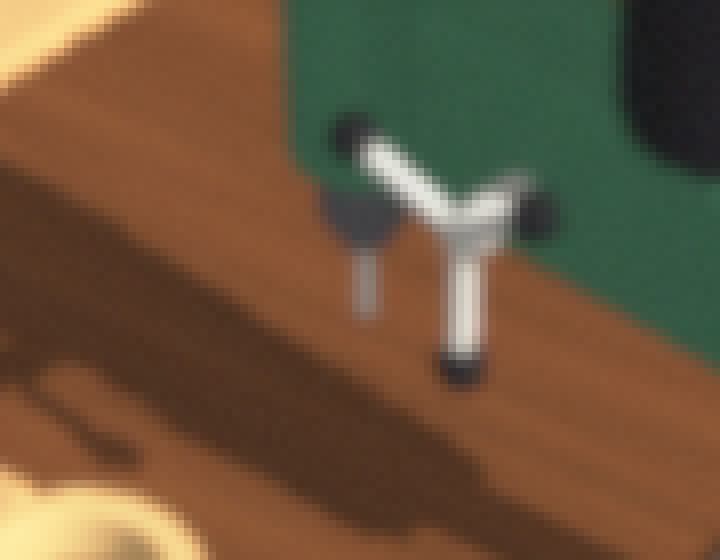

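View pics/sledc.png

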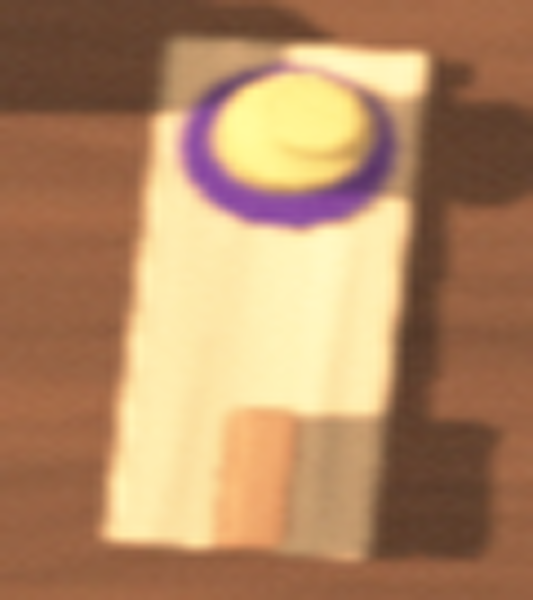

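The close crop confirms the choice: the light-wood sled with the brass weight standing on its purple disc. The board measures 221x85 mm, the knob top about 91 mm, and the pad 108 mm across, all as described. The bit tip sits at about (366,318) in its crop, which agrees with my projection of (0.632, 0.082, 0.04).

```bash
python3 - <<'E'
from h import *
w=np.array([.5895,-.1972]); 
best=None
for y in [-.078,-.078+np.pi]:
    q=env.inverse_kinematics([*w,.062],down(y)); q2=env.inverse_kinematics([.439,.310,.062],down(y));q3=env.inverse_kinematics([.475,.085,.03],down(y))
    print(y,*[None if a is None else np.round(a,2) for a in (q,q2,q3)])
    if q is not None and q2 is not None and q3 is not None:
        c=max(abs(q[5]),abs(q2[5]),abs(q3[5])); best=min(best or (9,0),(c,y))
o=down(best[1]);print(best)
s=env.state()
env.line_to([.42,.1,.21],speed=.3)
env.move_pose([*w,.17],o)
f=env.grab_frame("side");cv2.imwrite("pics/s2.png",f["image"][100:330,160:520])
print(env.line_to([*w,.062],speed=.12,max_force=8)); print(env.state()["tcp_pos"],env.state()["ft_force"])
E
```

```text
-0.078 [-0.44  0.58 -0.09  0.9   0.    2.78] [ 0.48  0.43 -0.34  0.8   0.   -2.58] [ 0.03  0.39 -0.52  0.66  0.   -3.04]
3.0635926535897933 [-0.44  0.58 -0.09  0.9   0.   -0.36] [ 0.48  0.43 -0.34  0.8   0.    0.56] [ 0.03  0.39 -0.52  0.66  0.    0.1 ]
(np.float64(0.556774395184847), 3.0635926535897933)
False
[ 0.59008378 -0.1974036   0.06282343] [ 0.28502828  0.5459716  -0.59031936]
```

```bash
python3 - <<'E'
from h import *
o=down(-.078+np.pi)
env.gripper_to(.02); s=env.state(); print(s["gripper_width"],s["ft_force"],s["tcp_pos"])
env.line_to([.5895,-.1972,.13],speed=.06)
s=env.state(); print(s["gripper_width"],s["ft_force"],s["t"])
f=env.grab_frame("side");cv2.imwrite("pics/s3.png",cv2.resize(f["image"][120:300,190:400],(700,600),interpolation=cv2.INTER_CUBIC))
t=env.grab_frame("top");print(sled_pose(f,(.52,-.195),.14)[:3],sled_pose(t,(.52,-.195),.14)[:3])
E
```

```text
0.02031740853385515 [-0.11741298 -0.97671085  3.57665785] [ 0.58969902 -0.19741763  0.06230164]
0.019806903540532196 [-0.38827963  1.1224989   0.0022407 ] 7.3083Traceback (most recent call last):
  File "<stdin>", line 7, in <module>
  File "h.py", line 27, in sled_pose
    n,l,st,_=cv2.connectedComponentsWithStats(m); k=1+np.argmax(st[1:,4])
                                                      ~~~~~~~~~^^^^^^^^^^
    return _wrapfunc(a, 'argmax', axis=axis, out=out, **kwds)
    return bound(*args, **kwds)
ValueError: attempt to get argmax of an empty sequence
```

View pics/s3.png

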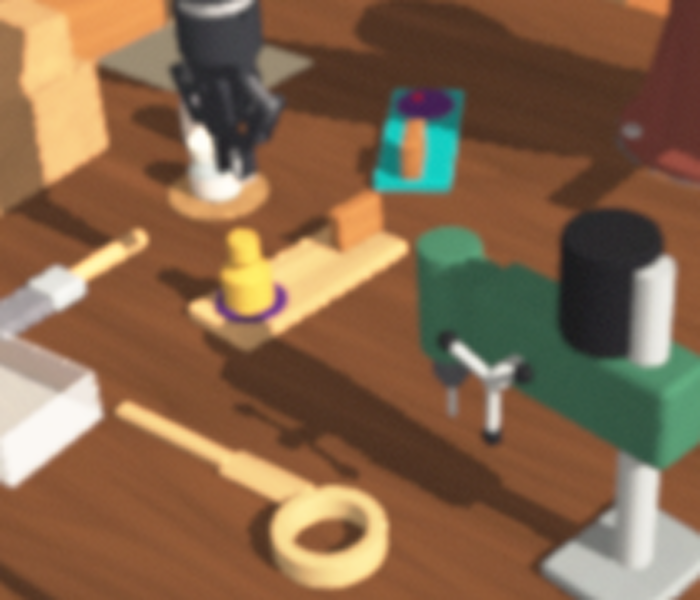

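```bash
python3 - <<'E'
from h import *
s=env.state(); print(s["tcp_pos"],s["orientation"],s["gripper_width"])
f=env.grab_frame("side"); print("tcp px",pix(f,[s["tcp_pos"],[.5895,-.1972,.091]]))
W=cloud(f);X,Y,Z=W[...,0],W[...,1],W[...,2]
m=(np.hypot(X-.585,Y+.197)<.05)&(Z>.072)&(Z<.098); P=W[m]; print("knob",m.sum(),np.nanmin(P,0).round(4),np.nanmax(P,0).round(4))
m=(np.hypot(X-.59,Y+.197)<.15)&(Z>.105)&(Z<.25); P=W[m]; print("grip",m.sum(),np.nanmin(P,0).round(3),np.nanmax(P,0).round(3))
for lo in np.arange(.06,.25,.01):
    m=(np.hypot(X-.59,Y+.197)<.15)&(Z>lo)&(Z<lo+.01); P=W[m]
    if m.sum(): print(round(lo,2),m.sum(),np.nanmin(P,0).round(3)[:2],np.nanmax(P,0).round(3)[:2])
for q in ["weight"]:
    for d in env.mark_of(q,f)[:2]: print(q,np.round(d["centre"],3),d["confidence"])
cv2.imwrite("pics/s4.png",cv2.resize(f["image"][120:230,225:325],(600,600),interpolation=cv2.INTER_CUBIC))
E
```

```text
[ 0.5892521  -0.1970917   0.12955957] [-3.35912689e-04  3.89993437e-02  9.99239168e-01  1.52891135e-04] 0.02038129883982453
tcp px [[261.94253228 180.82781803]
 [263.07311282 191.35190481]]
knob 79 [ 0.5795 -0.2117  0.0724] [ 0.6042 -0.1849  0.0957]
grip 491 [ 0.579 -0.264  0.16 ] [ 0.611 -0.134  0.25 ]
0.06 33 [ 0.44  -0.211] [ 0.608 -0.178]
0.07 23 [ 0.583 -0.208] [ 0.604 -0.186]
0.08 25 [ 0.58  -0.205] [ 0.604 -0.185]
0.09 34 [ 0.58  -0.212] [ 0.603 -0.187]
0.15 2 [ 0.589 -0.21 ] [ 0.593 -0.185]
0.16 26 [ 0.584 -0.216] [ 0.602 -0.176]
0.17 39 [ 0.585 -0.223] [ 0.604 -0.174]
0.18 37 [ 0.583 -0.22 ] [ 0.604 -0.174]
0.19 33 [ 0.582 -0.216] [ 0.603 -0.173]
0.2 44 [ 0.581 -0.239] [ 0.606 -0.157]
0.21 66 [ 0.58  -0.247] [ 0.607 -0.152]
0.22 71 [ 0.582 -0.25 ] [ 0.61  -0.146]
0.23 75 [ 0.579 -0.255] [ 0.611 -0.141]
0.24 98 [ 0.583 -0.264] [ 0.61  -0.134]
weight [ 0.588 -0.198  0.022] 0.54
```

View pics/s4.png

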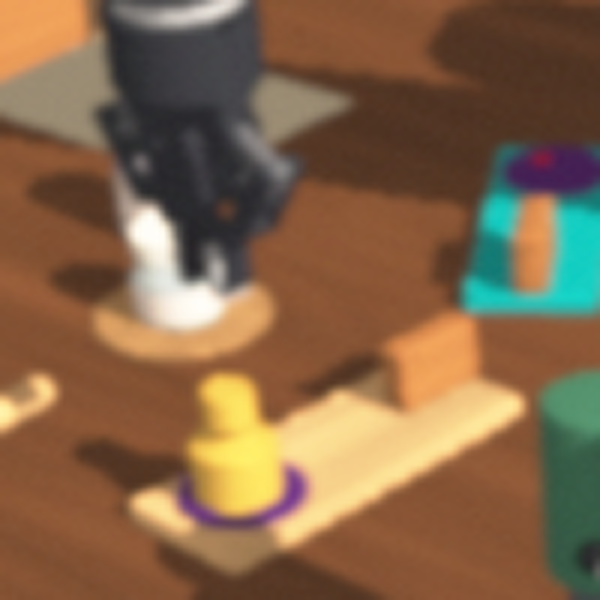

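The grip closed at 20 mm without the knob. The crop shows the fingertips at about (225,290), which is z of roughly 0.155, while the reported TCP is at 0.130 and projects to row 332. So the tips really stand about 24 mm above the reported TCP and only grazed the top of the knob. The weight is still upright. I'll measure that offset with the top camera as well, then go lower.

```bash
python3 - <<'E'
from h import *
o=down(-.078+np.pi); w=[.590,-.1975]
f=env.grab_frame("side");W=cloud(f);K=f["image"]
# dark, unsaturated finger pixels near TCP: lowest rows -> z assuming x,y plane of the fingers
m=(np.hypot(W[...,0]-.59,W[...,1]+.197)<.06)&(W[...,2]>.1)
v,u=np.nonzero(m);i=np.argsort(-v)[:8];print("tips",[(u[k],v[k],W[v[k],u[k]].round(3).tolist()) for k in i])
for z in (.13,.14,.15,.16): print(z,pix(f,[.59,-.197,z])[0].round(1))
env.gripper_to(.085)
hit=env.line_to([*w,.040],speed=.06,max_force=6); s=env.state(); print(hit,s["tcp_pos"],s["ft_force"])
if not hit:
    env.gripper_to(.02); s=env.state(); print(s["gripper_width"],s["ft_force"],s["t"])
E
```

```text
tips [(np.int64(263), np.int64(174), [0.594, -0.184, 0.161]), (np.int64(261), np.int64(174), [0.604, -0.182, 0.167]), (np.int64(262), np.int64(174), [0.6, -0.182, 0.164]), (np.int64(260), np.int64(173), [0.602, -0.188, 0.167]), (np.int64(261), np.int64(173), [0.602, -0.183, 0.169]), (np.int64(262), np.int64(173), [0.597, -0.185, 0.165]), (np.int64(264), np.int64(173), [0.594, -0.179, 0.166]), (np.int64(263), np.int64(173), [0.6, -0.177, 0.17])]
0.13 [261.8 180.8]
0.14 [261.5 178. ]
0.15 [261.1 175.2]
0.16 [260.8 172.4]
False [ 0.59027127 -0.19760527  0.04039112] [-0.02059097  0.18144753  0.01158507]
0.025599877177239126 [-1.32561837 -0.44748107  4.2096684 ] 10.4333
```

```bash
python3 - <<'E'
from h import *
env.gripper_to(.05); print(env.state()["ft_force"])
hit=env.line_to([.590,-.1975,.034],speed=.04,max_force=5); s=env.state(); print(hit,s["tcp_pos"],s["ft_force"])
env.gripper_to(.02); s=env.state(); print(s["gripper_width"],s["ft_force"],s["t"])
f=env.grab_frame("side");cv2.imwrite("pics/s5.png",cv2.resize(f["image"][130:240,225:325],(600,600),interpolation=cv2.INTER_CUBIC))
E
```

```text
[-0.13221139 -0.95775211 -0.87186582]
False [ 0.58962133 -0.19730611  0.03346248] [-0.56408007  0.8602836   0.2336673 ]
0.02621030130708814 [-0.9688769  -1.65520352  2.15808971] 11.425
```

View pics/s5.png

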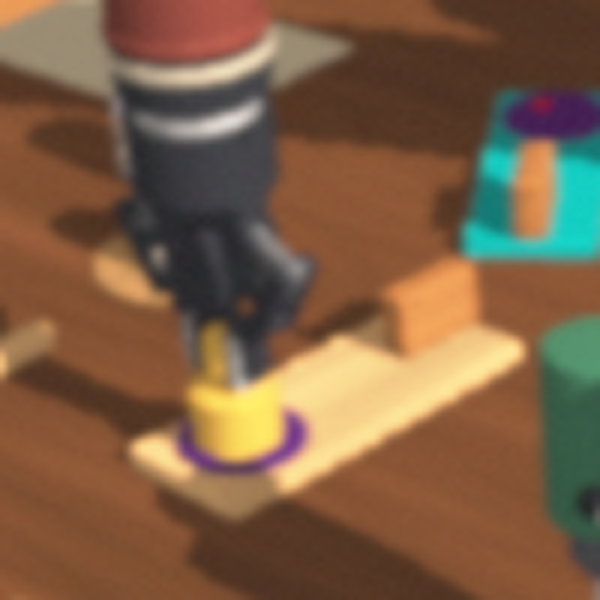

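The pads now stand over the whole knob at (215,350), with the tips just above the foot. I'll lift a little and check the force.

```bash
python3 - <<'E'
from h import *
env.line_to([.590,-.1975,.064],speed=.05)
s=env.state(); print(s["gripper_width"],s["ft_force"],s["t"],s["tcp_pos"])
f=env.grab_frame("side");cv2.imwrite("pics/s6.png",cv2.resize(f["image"][130:240,225:325],(600,600),interpolation=cv2.INTER_CUBIC))
E
```

```text
0.026161309239710707 [ 0.20627008  0.0253416  -5.84662789] 12.225 [ 0.58985538 -0.19742024  0.06387094]
```

View pics/s6.png

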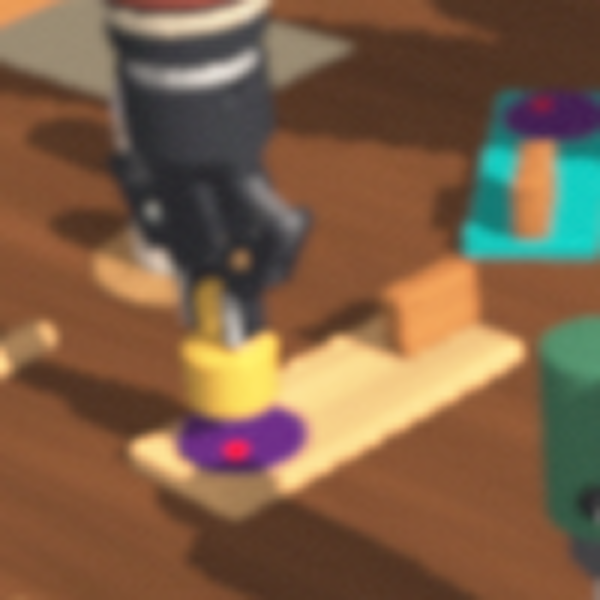

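The weight is lifted (Fz = -5.85 N) and the red dot shows at (236,450). Next is the carry to the pad.

```bash
python3 - <<'E'
from h import *
p=[.440,.309]
env.line_to([.55,-.19,.12],speed=.12)
env.line_to([.42,.05,.12],speed=.2)
env.line_to([*p,.12],speed=.2)
s=env.state(); print(s["gripper_width"],s["ft_force"],s["t"])
env.line_to([*p,.030],speed=.1)
hit=env.line_to([*p,.010],speed=.02,max_force=4); s=env.state(); print(hit,s["tcp_pos"],s["ft_force"])
if hit:
    env.gripper_to(.05); env.dwell(.2); print(env.state()["ft_force"])
    env.gripper_to(.085)
    env.line_to([*p,.16],speed=.12)
    s=env.state();print(s["t"])
for n in ["top","side"]:
    f=env.grab_frame(n);W=cloud(f);X,Y,Z=W[...,0],W[...,1],W[...,2]
    m=(np.hypot(X-p[0],Y-p[1])<.05)&(Z>.06)&(Z<.085);P=W[m]
    if m.sum(): print(n,"knob",np.nanmin(P,0).round(3),np.nanmax(P,0).round(3))
    print([(d["centre"],d["confidence"]) for d in env.mark_of("weight",f)[:2]],[(d["centre"],d["confidence"]) for d in env.mark_of("dot",f)[:2]])
    try:print(sled_pose(f,(.52,-.195),.14)[:3])
    except Exception as e:print(e)
    cv2.imwrite(f"pics/{n}7.png",f["image"])
s=cv2.imread("pics/side7.png");cv2.imwrite("pics/s7.png",cv2.resize(s[130:300,225:525],(800,453),interpolation=cv2.INTER_CUBIC))
E
```

```text
0.02603011204017695 [-0.90287425  0.45310785 -4.60834995] 15.9667
True [0.43997347 0.3088939  0.01918151] [-0.51068557 -0.71119127  5.47892706]
[-0.09447815  0.32904772  0.35886247]
19.9667
top knob [0.434 0.313 0.069] [0.447 0.315 0.077]
[([0.4339, 0.3053, 0.0038], 0.52)] [([0.5999, -0.1881, 0.02], 0.96), ([0.1606, -0.3297, 0.015], 0.6)]
(array([ 0.52247406, -0.19309125]), (84.89613342285156, 220.59925842285156), 85.71647644042969)
side knob [0.426 0.292 0.06 ] [0.458 0.32  0.08 ]
[([0.4364, 0.3103, 0.0065], 0.68)] [([0.5992, -0.1918, 0.0158], 0.75), ([0.4345, -0.1898, 0.05], 0.5)]
(array([ 0.52305676, -0.19371915]), (90.15559387207031, 223.3569793701172), 86.27413177490234)
```

View pics/s7.png

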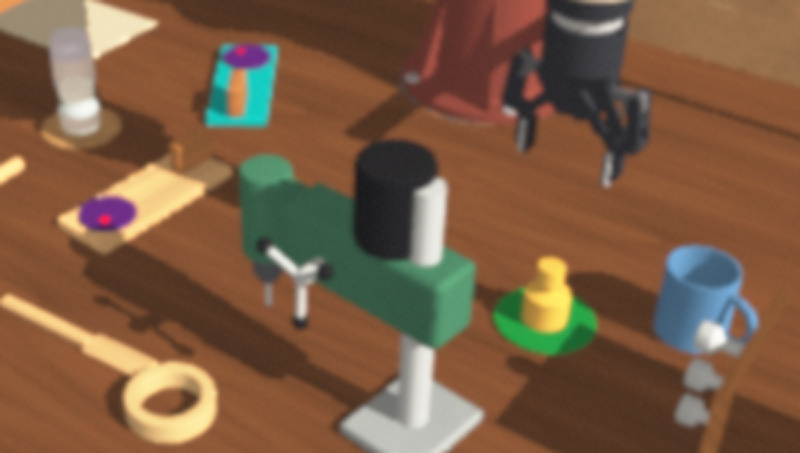

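The weight stands upright on the green pad at crop (548,300). The dot shows at (105,218), and the sled has not moved. Next I'll grip the fin, allowing for the 24 mm tool offset, and slide.

```bash
python3 - <<'E'
from h import *
h=np.array([.4428,-.187]); d=np.array([.633,.082])-np.array([.6005,-.190]); o=down(-.077+np.pi)
env.line_to([*h,.12],speed=.25,ori=o)
hit=env.line_to([*h,.003],speed=.1,max_force=8); s=env.state();print(hit,s["tcp_pos"],s["ft_force"])
if not hit:
    env.gripper_to(.01); s=env.state();print(s["gripper_width"],s["ft_force"])
    if .015<s["gripper_width"]<.025:
        z=s["tcp_pos"][2]
        env.line_to([*(h+d),z],speed=.09); s=env.state();print(s["tcp_pos"],s["ft_force"],s["gripper_width"],s["t"])
for n in ["top","side"]:
    f=env.grab_frame(n);cv2.imwrite(f"pics/{n}8.png",f["image"]);np.savez(f"{n}8.npz",**f)
    for q in ("dot","bit_tip","sled","weight"): print(n,q,[(np.round(a["centre"],4).tolist(),round(a["confidence"],2)) for a in env.mark_of(q,f)[:2]])
s=cv2.imread("pics/side8.png");cv2.imwrite("pics/s8.png",cv2.resize(s[200:290,275:395],(800,600),interpolation=cv2.INTER_CUBIC))
E
```

```text
False [ 0.44321978 -0.18723258  0.00348196] [0.03097481 0.30100745 0.08469883]
0.018728261725062853 [-0.69032203  1.17329709  5.41340347]
[0.4750234  0.08509621 0.00330311] [-0.629119   -3.78079938  5.51478556] 0.01915495030694879 27.5333
top dot [([0.1643, -0.3338, 0.0171], 0.87), ([0.6311, 0.082, 0.0178], 0.6)]
top bit_tip []
top sled [([0.2283, -0.2772, 0.0003], 0.62), ([0.554, 0.0764, 0.0005], 0.59)]
top weight []
side dot [([0.1633, -0.3271, 0.0244], 0.92), ([0.6336, 0.0826, 0.017], 0.86)]
side bit_tip [([0.6294, 0.0845, 0.0414], 0.82), ([0.4378, 0.3106, 0.0014], 0.26)]
side sled [([0.2223, -0.2756, 0.0002], 0.72), ([0.5516, 0.0779, -0.0029], 0.67)]
side weight [([0.4327, 0.3073, 0.0049], 0.9)]
```

View pics/s8.png

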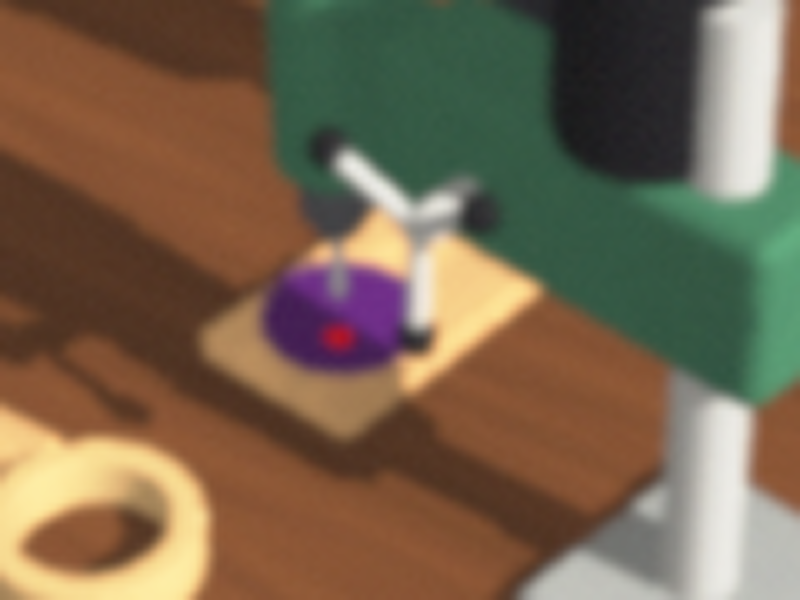

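The dot appears directly below the bit tip: tip at about (340,300), dot at (339,337). I'll work out the gap by intersecting pixel rays with the known heights.

```bash
python3 - <<'E'
from h import *
F={n:dict(np.load(f"{n}8.npz")) for n in ["top","side"]}
def ray(f,px,z):
    n=cv2.undistortPoints(np.array([[px]],float),f["K"],np.array([float(f["k1"]),0,0,0]))[0,0]
    d=Rm(f)@np.array([*n,1]);e=f["eye"];return e+d*(z-e[2])/d[2]
for n,f in F.items():
    im=f["image"].astype(int);b,g,r=im[...,0],im[...,1],im[...,2];c=pix(f,[.633,.082,.019])[0]
    v,u=np.mgrid[:400,:640]; w=np.clip(r-1.6*np.maximum(b,g),0,None)*(np.hypot(u-c[0],v-c[1])<8)*(b<1.3*r)*(b>.9*g)
    if w.sum(): px=(np.sum(u*w)/w.sum(),np.sum(v*w)/w.sum());print(n,"dot",np.round(px,2),ray(f,px,.019).round(4))
    print(n,"sled",sled_pose(f,(.555,.08),.14)[:3])
f0=dict(np.load("side0.npz"));g=f0["image"][225:252,318:334].astype(int)
print((g[...,2]-g[...,0])[10:,:])   # brown table: R-B large; bit grey: small
for r in (244,245,246): print(r,ray(f0,(325.7,r),.04).round(4))
E
```

```text
top sled (array([0.5784422 , 0.07748466]), (84.12162017822266, 172.28988647460938), 85.89383697509766)
side dot [325.34 250.09] [0.632  0.0788 0.019 ]
side sled (array([0.60967603, 0.07387004]), (87.90275573730469, 114.31827545166016), 85.8703842163086)
[[82 82 79 71 55 31 15  4 11 28 47 66 77 80 82 75]
 [84 84 83 79 71 52 30 15 22 45 65 73 80 80 82 79]
 [86 85 85 83 80 64 39 21 28 54 72 78 78 80 79 80]
 [85 84 85 84 83 69 41 22 29 56 76 81 79 80 79 78]
 [85 86 86 86 84 70 42 24 28 56 77 82 80 79 77 76]
 [84 85 84 84 83 72 43 23 30 56 79 81 82 82 81 79]
 [83 83 84 85 83 71 44 22 29 57 79 84 83 83 82 80]
 [82 83 84 84 83 71 45 24 29 56 79 85 84 85 81 81]
 [80 80 82 81 81 70 47 28 34 57 78 84 85 84 83 82]
 [82 80 81 80 80 73 57 43 49 67 79 84 84 85 86 84]
 [80 81 82 81 80 77 70 65 68 75 81 83 82 84 85 84]
 [79 81 81 82 83 82 79 78 77 80 79 80 82 83 83 82]
 [74 77 80 81 83 84 83 82 82 80 80 80 81 80 82 80]
 [64 72 76 80 80 82 83 82 83 83 82 79 79 79 79 76]
 [51 61 67 73 76 77 80 82 83 83 83 82 81 79 78 71]
 [47 51 55 61 68 73 77 78 81 83 83 83 82 83 80 71]
 [47 46 48 53 58 63 68 75 77 79 82 80 84 82 82 75]]
244 [0.6299 0.0789 0.04  ]
245 [0.6334 0.0816 0.04  ]
246 [0.6368 0.0842 0.04  ]
```

Same-camera rays put the dot at (0.632, 0.079) and the tip at about (0.631, 0.080), so they are within about 2 mm of each other. Releasing.

```bash
python3 - <<'E'
from h import *
env.gripper_to(.06); env.dwell(.2)
p=np.array(env.state()["tcp_pos"]); print(p,env.state()["ft_force"])
env.line_to([p[0],p[1],.12],speed=.08); env.line_to([.33,.05,.16],speed=.15)
for n in ["top","side"]:
    f=env.grab_frame(n);cv2.imwrite(f"pics/{n}9.png",f["image"])
    for q in ("dot","sled","sled_handle","weight"): print(n,q,[(np.round(a["centre"],4).tolist(),round(a["confidence"],2)) for a in env.mark_of(q,f)[:2]])
    W=cloud(f);m=(np.hypot(W[...,0]-.475,W[...,1]-.085)<.06)&(W[...,2]>.03)&(W[...,2]<.07)
    print(" fin",cv2.minAreaRect((W[m][:,:2]*1000).astype(np.float32)))
print(env.state()["t"])
s=cv2.imread("pics/side9.png");cv2.imwrite("pics/s9.png",cv2.resize(s[160:310,230:500],(800,444),interpolation=cv2.INTER_CUBIC))
im=s.astype(int);b,g,r=im[...,0],im[...,1],im[...,2];v,u=np.mgrid[:400,:640]
w=np.clip(r-1.6*np.maximum(b,g),0,None)*(np.hypot(u-326,v-250)<8)*(b<1.3*r)*(b>.9*g);print((u*w).sum()/w.sum(),(v*w).sum()/w.sum())
E
```

```text
[0.47526592 0.08503046 0.00325551] [-0.29353952  0.1444459  -0.88629172]
top dot [([0.6287, 0.0834, 0.0188], 0.65), ([0.1649, -0.3263, 0.0157], 0.63)]
top sled [([0.2289, -0.2732, 0.0003], 0.91), ([0.5543, 0.0794, 0.0006], 0.82)]
top sled_handle [([0.4788, 0.0891, 0.0463], 0.72), ([0.2911, -0.2282, 0.043], 0.59)]
top weight [([0.436, 0.3042, 0.0013], 0.59), ([0.3584, 0.4456, -0.0014], 0.25)]
 fin ((474.6984558105469, 86.2933349609375), (20.673921585083008, 59.651119232177734), 85.25196838378906)
side dot [([0.6352, 0.0808, 0.0166], 0.78), ([0.164, -0.3272, 0.0269], 0.78)]
side sled [([0.5511, 0.0794, -0.0017], 0.8), ([0.2242, -0.2752, 0.0011], 0.7)]
side sled_handle [([0.2916, -0.2322, 0.043], 0.79)]
side weight [([0.4355, 0.3114, 0.0071], 0.59)]
 fin ((0.0, 0.0), (0.0, 0.0), 0.0)
31.9917
325.4499358151477 250.11200256739414
```

View pics/s9.png

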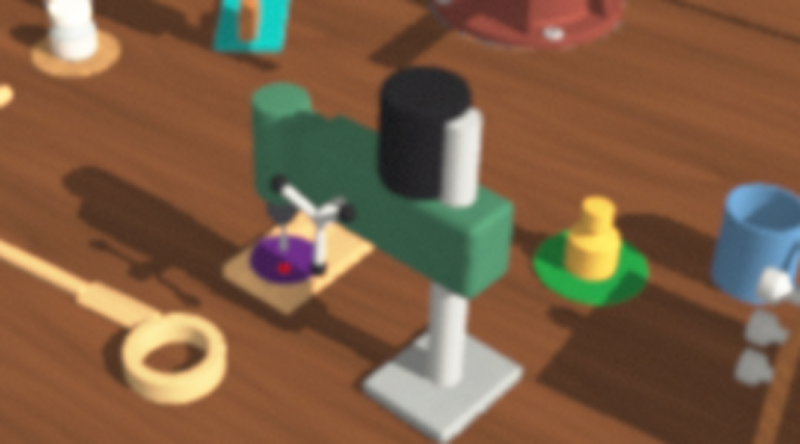

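Dot centroid is unchanged after release (325.4, 250.1), still under the tip, and the weight stands upright on the pad at crop (595,240). Handing in.

```bash
python3 -c "
from cell import env
env.job_done(); print(env.state()['t'])"
```

```text
the job is handed in; nothing more can be done
the job is handed in; nothing more can be done
```

The job is handed in, at about 32 s of the 58 s allowed. The brass weight is on the green pad, and the wooden sled is under the drill with its red dot beneath the bit.

- **Weight:** I lifted it off by its knob and set it down with a force-stopped descent. In the last picture it stands upright on the pad. My last position estimates for it were within about 7 mm of the pad's centre, against the 31 mm allowed.
- **Sled:** I slid it flat by its fin and let go. In the side camera, the dot came out about 2 mm from the point below the tip. The displacement of the fin seen from the top camera puts it within about 2 mm as well. The trained networks' dot readings scatter up to about 5 mm around the bit, which is their usual noise. After release the dot stayed where it was in the picture.
- **Bystanders and drill:** I made no separate check of either. I saw no contact with them, and the bystanders in view look unmoved in the last picture.

The first grasp of the weight failed. The fingertips really stand about 24 mm above the reported TCP, so they only grazed the top of the knob. The weight stayed upright, and I allowed for the offset in every later grasp.

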